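Present a sample tube to the code reader

TASK

Slide the code reader's dust cover fully open, then take the orange-capped sample tube out of the rack, carry it over the top of the clear splash screen, and finish with the gripper still holding it: upright, motionless, centred over the reader's round window and about one centimetre above the glass, so that the code on its underside can be read. Do not let the tube touch the reader, do not touch the splash screen with anything, and leave the other tubes, the bottle, the tip box and the beaker where they are.

Things in the scene. Friction and masses are not known exactly. Their poses are not given: they have to be found in the camera images.
- tube_orange: Orange-capped sample tube, loose, standing in the rack. Body 29 mm in diameter with a chamfered foot, screw cap 34 mm in diameter and 20 mm tall on top, 100 mm tall in all. Origin: centre of its underside; z up along its axis. 40 to 85 g. The one to present. The rack supports its underside 6 mm above the table.
- tube_white: White-capped sample tube, loose, standing in the rack. Body 29 mm in diameter with a chamfered foot, screw cap 34 mm in diameter and 20 mm tall on top, 100 mm tall in all. Origin: centre of its underside; z up along its axis. 40 to 85 g.
- tube_green: Green-capped sample tube, loose, standing in the rack. Body 29 mm in diameter with a chamfered foot, screw cap 34 mm in diameter and 20 mm tall on top, 100 mm tall in all. Origin: centre of its underside; z up along its axis. 40 to 85 g.
- rack: Fixed blue tube rack, 200 mm (its x) by 70 mm (its y), top face 52 mm above the table, with three 31 mm holes in a row along its x, 62 mm apart, the middle one at its centre; any tube may be in any hole. The tube floor is 6 mm above the table, so a tube's top stands 106 mm above the table. Origin: centre of the underside. The rack may be on either side of the splash screen.
- reader: Fixed code reader: white housing with a blue deck, 200 mm (its x) by 160 mm (its y), deck 60 mm above the table. A white hump 30 mm wide along its -y edge is 95 mm tall; two thin metal rails along x, 84 mm apart, rise 10 mm above the deck and guide the dust cover. Origin: centre of the underside. It stands on the other side of the splash screen from the rack.
- reader_window (a point): Centre of the glass surface of the reader's dark round window, 40 mm in diameter, 61 mm above the table; axes as the reader's, z up. It lies 40 mm towards the reader's -x and 20 mm towards its +y from the reader's centre. Hidden under the dust cover at the start.
- shutter (a joint): Slide of the dust cover along the reader's +x, in m: 0 = shut, centred over the window; 0.075 = end stop, fully open. It starts between 0 and 0.012. Friction about 1.5 N; it stays where it is left.
- shutter_grip (a point): Centre of the top of the black fin on the grey dust cover; moves with it. The fin is 12 mm thick along the slide (the reader's x), 44 mm long along y and 28 mm tall above the cover plate. The plate is 60 by 74 mm, 5 mm thick; its top is 28 mm below this point.
- splash_screen: Fixed clear upright screen with a blue top edge and feet, 300 mm long (its x), 9 mm thick, 120 mm tall, standing between rack and reader; feet 60 mm wide along y, 6 mm high. Origin: centre of the underside; z up.
- amber_bottle: Amber bottle, 56 mm in diameter, 110 mm tall; origin: centre of the underside. Bystander, loose.
- tip_box: Green box of pipette tips, 85 by 120 by 60 mm, yellow tips on top; origin: centre of the underside. Bystander, loose.
- beaker: White beaker, 70 mm in diameter, 80 mm tall; origin: centre of the underside. Bystander, loose.
There are look-alikes about, which are no part of the job. Leave any pink or yellow look-alike of the tube_orange alone.

How it is judged:
By the outcome, as a careful person would: the job done as asked, in the order asked, and still so for the second after the job is handed in, while the arm keeps its last pose, push and grip.
It also fails if it takes over 64 s, if anything falls off the work surface, if the arm or the gripper's body presses on something with over 40 N, if the wrist force passes 120 N, or if a joint passes its speed limit or range.

ROBOT

A 7-joint arm with a two-finger parallel gripper is mounted at the origin on the work surface. World frame = base frame: x ahead of the robot, y to its left, z up, the work surface at z = 0. Lengths are in m, angles in rad, forces in N, time in s.
With the tool pointing down it reaches from about 0.4 to 0.85 m from the base axis. Payload 10.4 kg.
Tool frame: the origin (TCP) lies midway between the tips of the shut fingers; the grasp point (between the pads) lies 19 mm behind it; z points along the fingers, y is the line along which they close (so a half turn about z gives the same grasp; the last joint's range is limited). The gripper opens to 85 mm and grips with 20 to 120 N. Pads are 22 mm wide; open, the fingers measure 114 mm over their backs; the gripper's body (76 mm by 85 mm) begins 54 mm behind the grasp point. The pads swing forward as they close: fully open they stand 13 mm farther back than shut.
Start: joints at [1.25, 0.332, -0.065, 1.46, 0.022, 1.35, -0.088], TCP at [0.183, -0.598, 0.231] pointing down, gripper open.
Joint ranges: [-2.6, 2.6], [-0.5, 2.12], [-1.47, 1.34], [0.16, 2.42], [-1.27, 4.41], [0.06, 2.06], [-2.6, 2.6]. Speed limits (rad/s): [2.22, 2.22, 2.79, 2.79, 3.14, 3.14, 3.14].

INTERFACE

Orientations are given as a unit quaternion [x, y, z, w].
In Python, from workcell import get_obs, camera, camera_params, hand_in gives the robot as it stands.
- The arm moves only by the tool carry_out, never from a script. Its argument "commands" is a list that holds one entry, the list of rows, each a list of 6 numbers: the shift along the tool's x, y, z in units of 40 mm (1.0 is 40 mm), then the turn, a rotation vector about the tool's x, y, z in units of 6 degrees (1.0 is 6 degrees). In form: [[[x, y, z, ax, ay, az], ...]]. A call has 1 to 20 rows; each row shifts and turns the commanded pose from where the row before left it, along the tool's axes as they then stand; what a row does not reach is not made up. A row lasts 1/12 s, in which the tool goes at most 41.7 mm and 7.16 degrees, less where a joint would pass 70% of its speed; a pose out of reach is approached as far as the arm can. A call is refused whole if a number of a shift passes 1 or a number of a turn 1, either way. A call with a gripper value outside its range is refused whole. "hand" is the closure, from -1 (fully open) to 1 (shut), set as the call begins (left out, the last holds). The fingers move at their own pace and stop on an object; "force" is the grip in N (left out, the last holds). Time passes only in rows, so rows that do not move let the fingers close. It gives the time, the measured TCP pose, the force, the opening and the grip force at its end, in the units of the state.
- get_obs(): the state, without advancing time (a new reading comes with each control period).
- camera(name): name is "side" or "top"; returns the picture (420x560x3 uint8, red, green, blue); there is no depth.
- camera_params(name): a dict with "mtx" (3x3 intrinsics, pixels), "k1" (the pictures are not rectified: a ray, as slopes to the right and down, at radius r is drawn at 1 + k1 r^2 times it, then the intrinsics apply), "R" (3x3) and "t" (3): a world point X has camera coordinates R X + t. Camera axes: x right, y down, z forward; pixel columns grow to the right and rows downward; lengths in m; the calibration is good to about 2 mm. A picture is of the moment at which its call begins. camera_params takes no time and is no camera call.
- hand_in(): hands the job in; it is judged then, once.
The state is a dict: "clock": time; "joint_pos": joint angles; "joint_velocities": joint speeds; "tau": joint torques, N m; "position": TCP position; "ee_rot": TCP orientation; "ft_force": force on the tool from outside, world axes, zero at the start; "torque": the same for the moment, N m; "grip_width": opening from 0.0 (shut) to 1.0 (fully open); "grasp_force": force on a finger pad.
Only numpy, scipy, OpenCV 4.12 (cv2) and the standard library are available. Lean on these libraries where they do the work, as an engineer would, in place of code of your own. Each camera call takes 0.05 s, during which the arm holds its last target. There are 200 camera calls.

## Working session

There is one attempt and no reset: what is moved stays moved. The work goes in short steps, Python scripts to look and compute and a tool call to move; the robot and the scene stay as the last step left them, time stands still between calls to the robot, and variables do not carry over. Pictures are saved under pics/ and viewed, at most 10 in all, crops included, and the job is handed in when it is done.

Besides the shell and the picture viewer there is one more tool, called after "Request:" as a command line: name --argument value ..., lists and objects as JSON in quotes. carry_out: Moves the arm, as the interface text tells. Its arguments: {"type":"object","properties":{"commands":{"type":"array"},"hand":{"type":"number"},"force":{"type":"number"}},"required":["commands"]}

```bash
mkdir -p pics; cat > h.py <<'E'
import numpy as np, cv2
from workcell import get_obs, camera, camera_params, hand_in
def ray(name,u,v):
    p=camera_params(name);K=np.array(p["mtx"]);R=np.array(p["R"]);t=np.array(p["t"])
    d=np.linalg.solve(K,[u,v,1.])[:2];s=d.copy()
    for _ in range(30): s=d/(1+p["k1"]*(s@s))
    return -R.T@t, R.T@np.array([s[0],s[1],1.])
def onz(name,u,v,z):
    c,d=ray(name,u,v);return c+d*(z-c[2])/d[2]
def proj(name,X):
    p=camera_params(name);c=np.array(p["R"])@np.array(X)+np.array(p["t"]);s=c[:2]/c[2]
    s=s*(1+p["k1"]*(s@s));return (np.array(p["mtx"])@[s[0],s[1],1])[:2]
def save(name,fn):
    im=camera(name);cv2.imwrite(fn,cv2.cvtColor(im,cv2.COLOR_RGB2BGR));return im
E
python3 - <<'E'
from h import *
for n in("top","side"):
    save(n,f"pics/{n}0.png");p=camera_params(n);c,d=ray(n,280,210);print(n,c,d,p["k1"],p["mtx"])
print(get_obs())
E
```

```text
top [0.51448963 0.01479674 0.97429909] [ 0.10490464  0.0032313  -0.99456001] 0.02963652567497648 [[429.07497765   0.         285.18880757]
 [  0.         429.07497765 211.86034922]
 [  0.           0.           1.        ]]
side [ 0.34235177 -0.70190898  0.62660013] [ 0.29862804  0.7485846  -0.59200355] -0.17028502759611064 [[488.77551949   0.         277.62831535]
 [  0.         488.77551949 210.73614419]
 [  0.           0.           1.        ]]
{'clock': 0.1, 'joint_pos': array([ 1.25042367,  0.33280428, -0.06470379,  1.46083708,  0.02157885,
        1.34992638, -0.0885087 ]), 'joint_velocities': array([ 0.00204126, -0.00109517,  0.00162037, -0.00223387, -0.00188477,
        0.00068543,  0.00065395]), 'tau': array([ 2.33993880e-03, -6.26744628e+01,  4.97903978e-02, -3.92429852e+01,
        1.62456022e-02,  7.06867766e-03, -3.60518186e-05]), 'position': array([ 0.18327661, -0.59717139,  0.23060792]), 'ee_rot': array([ 9.88936018e-01,  1.48341305e-01, -1.13047117e-04, -6.30302529e-04]), 'ft_force': array([-1.04360101,  0.25496921, -0.83403123]), 'torque': array([ 0.02778443, -0.02979397,  0.02644594]), 'grasp_force': 0.0, 'grip_width': 0.999405170159032}
```

View pics/top0.png

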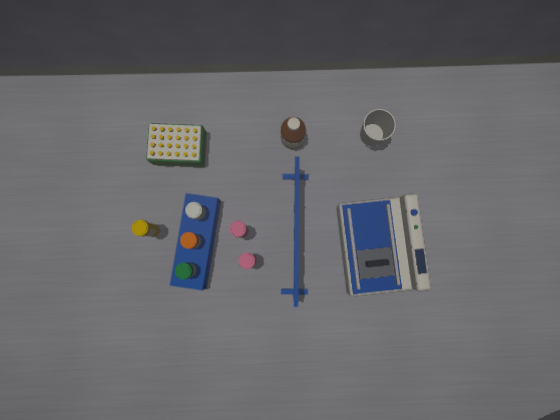

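View pics/side0.png

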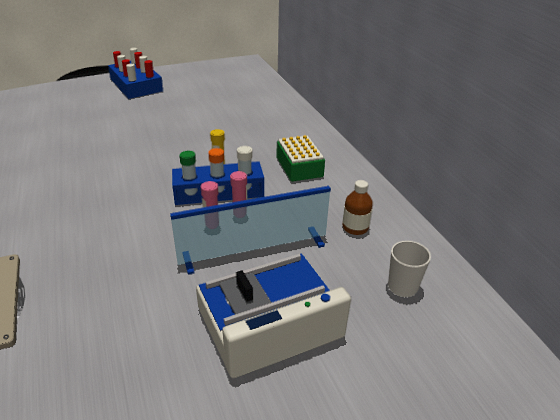

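The top view shows the rack at about (195,241) with the orange cap at (190,240), the screen at column 297, and the reader at (384,246) with the fin at (377,263). The reader's +x points roughly up the image, which is world +x.

```bash
python3 - <<'E'
from h import *
t=cv2.imread("pics/top0.png");s=cv2.imread("pics/side0.png")
a=cv2.resize(t[185:305,330:440],None,fx=4.5,fy=4.5,interpolation=cv2.INTER_CUBIC)
b=cv2.resize(s[250:380,190:360],None,fx=1,fy=1)
cv2.imwrite("pics/c1.png",a)
hsv=cv2.cvtColor(t,cv2.COLOR_BGR2HSV)
def blobs(m,nm,z,amin=30):
    n,l,st,c=cv2.connectedComponentsWithStats(m.astype(np.uint8))
    for i in range(1,n):
        if st[i,4]>amin: print(nm,c[i].round(1),st[i],onz("top",*c[i],z).round(4))
H,S,V=cv2.split(hsv)
blobs((H>5)&(H<16)&(S>170)&(V>120),"orange",.106)
blobs((H>55)&(H<80)&(S>150)&(V>60)&(np.arange(560)[None]<200)&(np.arange(420)[:,None]>240),"green",.106)
r=np.zeros(H.shape,bool);r[195:225,180:210]=1
blobs((S<60)&(V>150)&r,"white",.106)
blobs((H>160)&(S>80)&(V>120),"pink",.1)
r=np.zeros(H.shape,bool);r[240:285,350:405]=1
blobs((V<40)&r,"fin",.1,20)
blobs((H>105)&(H<130)&(S>150)&(V>60),"blue",.12,100)
# side fin & orange
hs=cv2.cvtColor(s,cv2.COLOR_BGR2HSV);H,S,V=cv2.split(hs)
def bs(m,nm):
    n,l,st,c=cv2.connectedComponentsWithStats(m.astype(np.uint8))
    for i in range(1,n):
        if st[i,4]>30: print(nm,c[i].round(1),st[i])
bs((H>5)&(H<14)&(S>170)&(V>120),"s orange")
r=np.zeros(H.shape,bool);r[260:310,220:270]=1
bs((V<45)&r,"s fin")
E
```

```text
orange [188.4 239.9] [181 233  16  15 195] [0.5505 0.2036 0.106 ]
green [182.6 270.7] [175 263  16  16 195] [0.4894 0.2153 0.106 ]
white [192.6 209.5] [186 203  15  15 157] [0.6119 0.1949 0.106 ]
pink [237.5 228.5] [230 221  16  16 204] [0.5712 0.1053 0.1   ]
pink [246.4 260.4] [239 253  16  16 209] [0.5062 0.0882 0.1   ]
blue [295.  243.1] [282 158  17 148 522] [ 0.5376 -0.0105  0.12  ]
blue [194.9 244. ] [ 170  194   46   96 1834] [0.5414 0.1877 0.12  ]
blue [369.1 240.1] [ 343  201   58   93 2342] [ 0.5396 -0.1579  0.12  ]
s orange [215.8 151.9] [209 148  15   9  99]
s fin [244.5 286.6] [236 271  17  32 343]
```

View pics/c1.png

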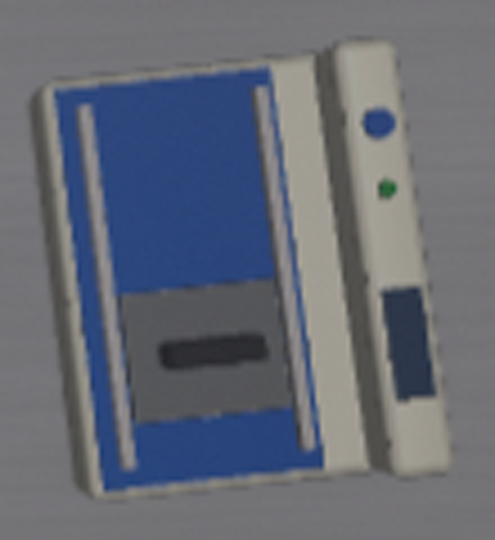

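The crop shows the rails from (85,105) to (129,468) and from (261,88) to (309,449) in crop pixels. The cover plate is centred near (206,350) and the fin top near (213,350).

```bash
python3 - <<'E'
from h import *
f=lambda x,y,z: onz("top",330+(x+.5)/4.5-.5,185+(y+.5)/4.5-.5,z)
L=[f(85,105,.07),f(129,468,.07)];R=[f(261,88,.07),f(309,449,.07)]
for a,b in(L,R): print(a,b,np.linalg.norm(a-b),np.degrees(np.arctan2(*(a-b)[1::-1])))
# deck outer corners z=.06
C=[f(*p,.06) for p in((50,88),(270,68),(325,468),(103,490))]
print("blue corners",np.round(C,4),[np.linalg.norm(C[i]-C[i-1]).round(4) for i in range(4)])
P=[f(*p,.068) for p in((122,293),(277,279),(290,408),(135,422))]
print("plate",np.round(P,4),np.mean(P,0),[np.linalg.norm(P[i]-P[i-1]).round(4) for i in range(4)])
Hh=[f(*p,.095) for p in((338,42),(390,42),(450,470),(393,472))];print("hump",np.round(Hh,4))
for z in(.09,.095,.1): print("fin",z,f(213,350,z), proj("side",f(213,350,z)), proj("side",f(160,355,z)), proj("side",f(266,345,z)))
print("orange side",proj("side",[.5505,.2036,.106]))
for e in((297,158),(296,305)): print("screen",onz("top",*e,.12))
o=get_obs();from scipy.spatial.transform import Rotation as Ro
print(Ro.from_quat(o["ee_rot"]).as_matrix().round(3))
E
```

```text
[ 0.61033835 -0.1276005   0.07      ] [ 0.44119066 -0.14063439  0.07      ] 0.16964911464952565 4.406294731521834
[ 0.61615459 -0.21082569  0.07      ] [ 0.44769454 -0.2241212   0.07      ] 0.16898390291301307 4.512648008435069
blue corners [[ 0.62   -0.1128  0.06  ]
 [ 0.6268 -0.2181  0.06  ]
 [ 0.438  -0.2337  0.06  ]
 [ 0.4306 -0.1298  0.06  ]] [np.float64(0.1902), np.float64(0.1055), np.float64(0.1894), np.float64(0.1042)]
plate [[ 0.5217 -0.1414  0.068 ]
 [ 0.5263 -0.2141  0.068 ]
 [ 0.4665 -0.2169  0.068 ]
 [ 0.462  -0.1447  0.068 ]] [ 0.49413778 -0.17929606  0.068     ] [np.float64(0.0598), np.float64(0.0728), np.float64(0.0598), np.float64(0.0723)]
hump [[ 0.6336 -0.241   0.095 ]
 [ 0.633  -0.2648  0.095 ]
 [ 0.4387 -0.28    0.095 ]
 [ 0.4384 -0.2545  0.095 ]]
fin 0.09 [ 0.4946605  -0.17778847  0.09      ] [244.12717132 280.44097134] [238.55945914 270.55965773] [249.96141913 290.76262427]
fin 0.095 [ 0.49477262 -0.17669956  0.095     ] [243.90518946 277.64843604] [238.35811879 267.85165152] [249.71758791 287.88214436]
fin 0.1 [ 0.49488474 -0.17561064  0.1       ] [243.68223481 274.83791358] [238.15595932 265.12624554] [249.47261345 284.98303145]
orange side [215.64292699 150.76935427]
screen [ 0.70957799 -0.0196572   0.12      ]
screen [ 0.41698329 -0.00879646  0.12      ]
[[ 0.956  0.293 -0.   ]
 [ 0.293 -0.956  0.001]
 [-0.    -0.001 -1.   ]]
```

Request:
carry_out --commands '[[[0,0,0,0,0,-0.99],[0,0,0,0,0,-0.99],[0,0,0,0,0,-0.99],[0,0,0,0,0,-0.99],[0,0,0,0,0,-0.99],[0,0,0,0,0,-0.99],[0,0,0,0,0,-0.99],[0,0,0,0,0,-0.99],[0,0,0,0,0,-0.99],[0,0,0,0,0,-0.99],[0,0,0,0,0,-0.99],[0,0,0,0,0,-0.99],[0,0,0,0,0,-0.99],[0,0,0,0,0,0],[0,0,0,0,0,0]]]' --hand -1 --force 40

```text
clock: 1.35
position: [0.1833, -0.5973, 0.231]
ee_rot: [0.681, 0.732, 0.0, -0.0]
ft_force: [0.4, 1.4, 0.2]
grip_width: 1.0
grasp_force: 0.0
```

```bash
cat >> h.py <<'E'
from scipy.spatial.transform import Rotation as Ro
def go(x,y,z,yaw_y=None):
    o=get_obs();R=Ro.from_quat(o["ee_rot"]).as_matrix()
    d=R.T@(np.array([x,y,z])-o["position"])/.04
    yw=np.degrees(np.arctan2(R[1,1],R[0,1]))
    print("t",round(o["clock"],2),"pos",o["position"].round(4),"tilt",R[:,2].round(4),"yaw_y",yw.round(2),"shift units",d.round(3),
      "az", None if yaw_y is None else round(-(yaw_y-yw)/6,3),"f",o["ft_force"].round(2),"w",round(o["grip_width"],3),"gf",round(o["grasp_force"],1),"j",o["joint_pos"].round(2))
E
python3 -c "
from h import *
go(.4947,-.177,.2,4.46)"
```

```text
t 1.35 pos [ 0.1833 -0.5973  0.231 ] tilt [-1.e-04  6.e-04 -1.e+00] yaw_y 4.1 shift units [9.925 8.516 0.78 ] az -0.061 f [0.37 1.43 0.15] w 1.0 gf 0.0 j [ 1.39  0.34 -0.25  1.45  0.08  1.36  1.21]
```

Request:
carry_out --commands '[[[0.3,0.25,0,0,0,-0.06],[0.6,0.51,0.05,0,0,0],[0.6,0.51,0.05,0,0,0],[0.6,0.51,0.05,0,0,0],[0.6,0.51,0.05,0,0,0],[0.6,0.51,0.05,0,0,0],[0.6,0.51,0.05,0,0,0],[0.6,0.51,0.05,0,0,0],[0.6,0.51,0.05,0,0,0],[0.6,0.51,0.05,0,0,0],[0.6,0.51,0.05,0,0,0],[0.6,0.51,0.05,0,0,0],[0.6,0.51,0.05,0,0,0],[0.6,0.51,0.05,0,0,0],[0.6,0.51,0.05,0,0,0],[0.6,0.51,0.05,0,0,0],[0.3,0.3,0.03,0,0,0],[0.3,0.3,0,0,0,0],[0,0,0,0,0,0],[0,0,0,0,0,0]]]'

```text
clock: 3.02
position: [0.4905, -0.1747, 0.2]
ee_rot: [0.678, 0.735, 0.0, -0.0]
ft_force: [-0.6, 0.5, -0.5]
grip_width: 1.001
grasp_force: 0.0
```

```bash
python3 -c "
from h import *
go(.4947,-.177,.074,4.46)"
```

```text
t 3.02 pos [ 0.4905 -0.1747  0.2   ] tilt [-2.e-04  3.e-04 -1.e+00] yaw_y 4.59 shift units [-0.068  0.1    3.15 ] az 0.022 f [-0.6   0.51 -0.46] w 1.001 gf 0.0 j [ 0.83  0.18 -0.64  1.75  0.11  1.25  0.25]
```

Request:
carry_out --commands '[[[-0.07,0.1,0.3,0,0,0.02],[0,0,0.6,0,0,0],[0,0,0.6,0,0,0],[0,0,0.6,0,0,0],[0,0,0.4,0,0,0],[0,0,0.3,0,0,0],[0,0,0.2,0,0,0],[0,0,0.15,0,0,0],[0,0,0,0,0,0],[0,0,0,0,0,0],[0,0,0,0,0,0]]]'

```text
clock: 3.93
position: [0.4951, -0.1781, 0.075]
ee_rot: [0.679, 0.734, 0.0, 0.001]
ft_force: [-0.6, 0.3, -0.1]
grip_width: 1.0
grasp_force: 0.0
```

Request:
carry_out --commands '[[[0,0,0,0,0,0],[0,0,0,0,0,0],[0,0,0,0,0,0],[0,0,0,0,0,0],[0,0,0,0,0,0],[0,0,0,0,0,0],[0,0,0,0,0,0],[0,0,0,0,0,0],[0,0,0,0,0,0],[0,0,0,0,0,0],[0,0,0,0,0,0],[0,0,0,0,0,0]]]' --hand 1 --force 30

```text
clock: 4.93
position: [0.4946, -0.1778, 0.0742]
ee_rot: [0.679, 0.734, -0.0, 0.0]
ft_force: [-1.8, 0.1, 4.4]
grip_width: 0.135
grasp_force: 32.8
```

```bash
python3 -c "
from h import *
go(.4947,-.177,.074,4.46)
a=save('side','pics/s1.png')[230:390,180:380];b=save('top','pics/t1.png')[170:310,320:450]
cv2.imwrite('pics/c2.png',cv2.cvtColor(np.hstack([cv2.resize(a,(400,400)),cv2.resize(b,(400,400))]),cv2.COLOR_RGB2BGR))"
```

```text
t 4.93 pos [ 0.4946 -0.1778  0.0742] tilt [ 2.e-04 -2.e-04 -1.e+00] yaw_y 4.53 shift units [0.02  0.004 0.006] az 0.011 f [-1.77  0.08  4.39] w 0.135 gf 32.8 j [ 0.79  0.33 -0.61  1.87  0.22  1.01  0.17]
```

View pics/c2.png

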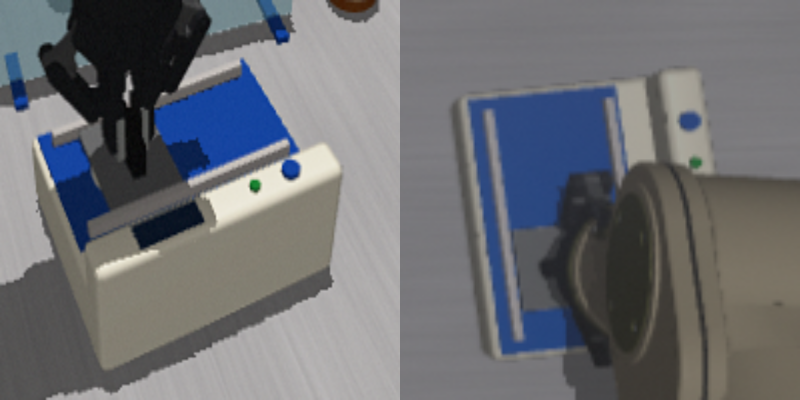

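The gripper is on the fin: the opening is 11.5 mm against the fin's 12 mm. Next I slide along tool +y.

Request:
carry_out --commands '[[[0,0.05,-0.02,0,0,0],[0,0.15,0,0,0,0],[0,0.15,0,0,0,0],[0,0.15,0,0,0,0],[0,0.15,0,0,0,0],[0,0.15,0,0,0,0],[0,0.15,0,0,0,0],[0,0.15,0,0,0,0],[0,0.15,0,0,0,0],[0,0.15,0,0,0,0],[0,0.15,0,0,0,0],[0,0.1,0,0,0,0],[0,0.05,0,0,0,0],[0,0,0,0,0,0],[0,0,0,0,0,0]]]'

```text
clock: 6.28
position: [0.5623, -0.1723, 0.0745]
ee_rot: [0.679, 0.734, 0.0, -0.0]
ft_force: [0.7, -2.0, -16.9]
grip_width: 0.134
grasp_force: 30.0
```

```bash
python3 -c "
from h import *
go(.4946+.0698,-.1778+.0054,.075,4.46)"
```

```text
t 6.28 pos [ 0.5623 -0.1723  0.0745] tilt [ 0.e+00  3.e-04 -1.e+00] yaw_y 4.53 shift units [-0.006  0.052 -0.014] az 0.011 f [  0.75  -2.01 -16.93] w 0.134 gf 30.0 j [ 0.7   0.46 -0.59  1.71  0.28  1.06  0.09]
```

Request:
carry_out --commands '[[[0,0.03,0.015,0,0,0],[0,0.03,0,0,0,0],[0,0.03,0,0,0,0],[0,0.03,0,0,0,0],[0,0.03,0,0,0,0],[0,0,0,0,0,0],[0,0,0,0,0,0]]]'

```text
clock: 6.87
position: [0.5645, -0.1722, 0.0743]
ee_rot: [0.679, 0.734, -0.003, -0.003]
ft_force: [-22.6, 1.1, 7.0]
grip_width: 0.134
grasp_force: 33.1
```

Request:
carry_out --commands '[[[0,-0.04,0,0,0,0],[0,0,0,0,0,0]]]'

```text
clock: 7.03
position: [0.5644, -0.1722, 0.0744]
ee_rot: [0.679, 0.734, -0.002, -0.002]
ft_force: [-13.3, 0.8, -2.4]
grip_width: 0.135
grasp_force: 32.1
```

Request:
carry_out --commands '[[[0,0,0,0,0,0],[0,0,0,0,0,0],[0,0,0,0,0,0],[0,0,0,0,0,0],[0,0,0,0,0,0],[0,0,-0.1,0,0,0],[0,0,-0.4,0,0,0],[0,0,-0.8,0,0,0],[0,0,-0.8,0,0,0],[0,0,-0.8,0,0,0],[0,0,-0.8,0,0,0],[0,0,-0.8,0,0,0],[0,0,-0.4,0,0,0],[0,0,0,0,0,0]]]' --hand -1

```text
clock: 8.2
position: [0.5685, -0.1721, 0.2754]
ee_rot: [0.679, 0.735, 0.002, 0.003]
ft_force: [1.4, -0.3, -0.6]
grip_width: 1.006
grasp_force: 0.0
```

```bash
python3 -c "
from h import *
go(.5505,.2036,.28,80.5)"
```

```text
t 8.2 pos [ 0.5685 -0.1721  0.2754] tilt [ 0.0069 -0.0022 -1.    ] yaw_y 4.53 shift units [ 9.397  0.295 -0.14 ] az -12.661 f [ 1.37 -0.27 -0.59] w 1.006 gf 0.0 j [ 0.72  0.3  -0.63  1.46  0.18  1.43  0.17]
```

Request:
carry_out --commands '[[[0.3,0,0,0,0,0],[0.6,0.02,0,0,0,0],[0.6,0.02,0,0,0,0],[0.6,0.02,0,0,0,0],[0.6,0.02,0,0,0,0],[0.6,0.02,0,0,0,0],[0.6,0.02,0,0,0,0],[0.6,0.02,0,0,0,0],[0.6,0.02,0,0,0,0],[0.6,0.02,0,0,0,0],[0.6,0.02,0,0,0,0],[0.6,0.02,0,0,0,0],[0.6,0.02,0,0,0,0],[0.6,0.02,0,0,0,0],[0.6,0.02,0,0,0,0],[0.6,0.02,0,0,0,0],[0.1,0,0,0,0,0]]]'

```text
clock: 9.62
position: [0.5463, 0.2092, 0.2691]
ee_rot: [0.676, 0.737, -0.0, -0.001]
ft_force: [-0.3, 0.1, -1.0]
grip_width: 0.999
grasp_force: 0.0
```

Request:
carry_out --commands '[[[0,0,0,0,0,-0.97],[0,0,0,0,0,-0.97],[0,0,0,0,0,-0.97],[0,0,0,0,0,-0.97],[0,0,0,0,0,-0.97],[0,0,0,0,0,-0.97],[0,0,0,0,0,-0.97],[0,0,0,0,0,-0.97],[0,0,0,0,0,-0.97],[0,0,0,0,0,-0.97],[0,0,0,0,0,-0.97],[0,0,0,0,0,-0.97],[0,0,0,0,0,-0.97],[0,0,0,0,0,0],[0,0,0,0,0,0]]]'

```text
clock: 10.87
position: [0.5484, 0.2037, 0.2694]
ee_rot: [0.087, 0.996, -0.0, -0.001]
ft_force: [0.5, 0.2, -0.4]
grip_width: 1.001
grasp_force: 0.0
```

```bash
python3 - <<'E'
from h import *
go(.5505,.2036,.2,80.5)
a=save('top','pics/t2.png')
c=a[170:310,320:450]
cv2.imwrite('pics/c3.png',cv2.resize(cv2.cvtColor(c,cv2.COLOR_RGB2BGR),None,fx=4.5,fy=4.2,interpolation=cv2.INTER_CUBIC)[:590])
E
```

```text
t 10.87 pos [0.5484 0.2037 0.2694] tilt [-1.4e-03 -2.0e-04 -1.0e+00] yaw_y 80.03 shift units [-0.055  0.006  1.735] az -0.079 f [ 0.48  0.18 -0.43] w 1.001 gf 0.0 j [ 0.37  0.4  -1.04  1.47  0.35  1.47  0.72]
```

View pics/c3.png

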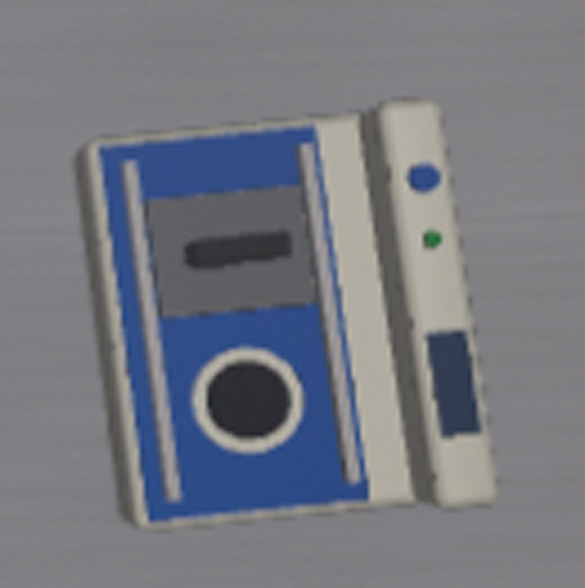

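The dust cover is now at the upper end of the deck. The dark round window is exposed, centred at crop (248,400), full-picture pixel (375.1,265.2).

```bash
python3 - <<'E'
from h import *
a=cv2.cvtColor(cv2.imread('pics/t2.png'),cv2.COLOR_BGR2HSV)
m=np.zeros(a.shape[:2],np.uint8);m[250:282,360:392]=(a[250:282,360:392,2]<70)
n,l,st,c=cv2.connectedComponentsWithStats(m)
for i in range(1,n):
    if st[i,4]>100: print(c[i],st[i],onz('top',*c[i],.061))
f=lambda x,y,z: onz("top",320+(x+.5)/4.5-.5,170+(y+.5)/4.2-.5,z)
P=[f(*p,.068) for p in((147,199),(298,186),(317,303),(164,317))];print(np.mean(P,0),f(239,250,.094))
E
```

```text
[374.71774194 264.95564516] [366 257  18  17 248] [ 0.48875874 -0.17913719  0.061     ]
[ 0.56368253 -0.17359327  0.068     ] [ 0.56268993 -0.17165292  0.094     ]
```

Request:
carry_out --commands '[[[-0.05,0,0.4,0,0,-0.08],[0,0,0.7,0,0,0],[0,0,0.7,0,0,0],[0,0,0.7,0,0,0],[0,0,0.7,0,0,0],[0,0,0.7,0,0,0],[0,0,0.4,0,0,0],[0,0,0.3,0,0,0],[0,0,0.2,0,0,0],[0,0,0.1,0,0,0],[0,0,0,0,0,0],[0,0,0,0,0,0],[0,0,0,0,0,0]]]'

```text
clock: 12.0
position: [0.5516, 0.2037, 0.0754]
ee_rot: [0.082, 0.997, 0.0, 0.001]
ft_force: [1.1, 0.4, 0.5]
grip_width: 0.999
grasp_force: 0.0
```

```bash
python3 -c "
from h import *
go(.5505,.2036,.073,80.5)
a=save('side','pics/s2.png')[110:230,150:290]
cv2.imwrite('pics/c4.png',cv2.cvtColor(cv2.resize(a,(700,600),interpolation=cv2.INTER_CUBIC),cv2.COLOR_RGB2BGR))"
```

```text
t 12.0 pos [0.5516 0.2037 0.0754] tilt [ 1.6e-03  4.0e-04 -1.0e+00] yaw_y 80.64 shift units [ 0.026 -0.006  0.059] az 0.024 f [1.06 0.41 0.5 ] w 0.999 gf 0.0 j [ 0.3   0.57 -0.94  1.7   0.51  1.13  0.62]
```

View pics/c4.png

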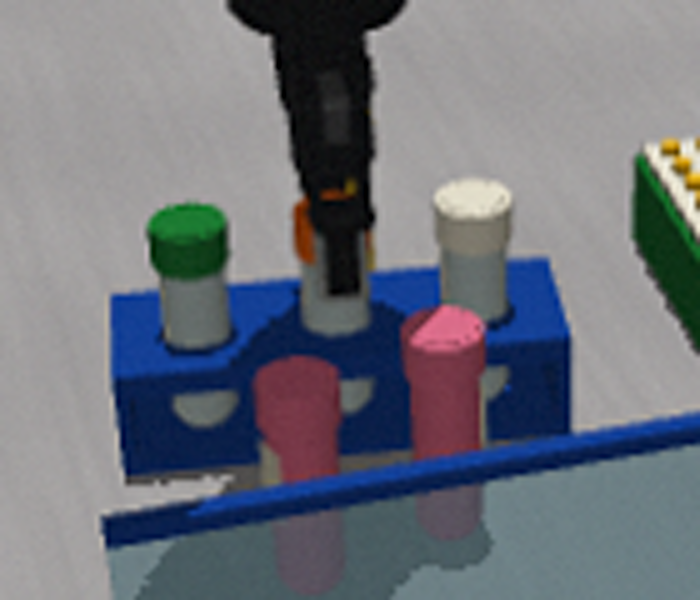

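The cover is now 75 mm from the window, so it is fully open. The fingers straddle the orange cap, so I close on it.

Request:
carry_out --commands '[[[0.02,0,0.05,0,0,0],[0,0,0,0,0,0],[0,0,0,0,0,0],[0,0,0,0,0,0],[0,0,0,0,0,0],[0,0,0,0,0,0],[0,0,0,0,0,0],[0,0,0,0,0,0],[0,0,0,0,0,0],[0,0,0,0,0,0],[0,0,0,0,0,0],[0,0,0,0,0,0]]]' --hand 1 --force 45

```text
clock: 13.05
position: [0.5503, 0.2035, 0.0725]
ee_rot: [0.081, 0.997, 0.0, 0.0]
ft_force: [0.6, -0.4, 4.7]
grip_width: 0.382
grasp_force: 44.5
```

Request:
carry_out --commands '[[[0,0,-0.1,0,0,0],[0,0,-0.2,0,0,0],[0,0,-0.3,0,0,0],[0,0,-0.4,0,0,0],[0,0,-0.4,0,0,0],[0,0,-0.4,0,0,0],[0,0,-0.4,0,0,0],[0,0,-0.4,0,0,0],[0,0,-0.4,0,0,0],[0,0,-0.4,0,0,0],[0,0,-0.4,0,0,0],[0,0,-0.4,0,0,0],[0,0,-0.3,0,0,0],[0,0,-0.2,0,0,0],[0,0,0,0,0,0],[0,0,0,0,0,0]]]'

```text
clock: 14.38
position: [0.5502, 0.2035, 0.2603]
ee_rot: [0.081, 0.997, -0.0, 0.0]
ft_force: [0.2, -0.2, -1.3]
grip_width: 0.383
grasp_force: 44.7
```

```bash
python3 -c "
from h import *
go(.4888,-.1791,.26,80.5)
a=save('side','pics/s3.png')[40:240,110:330]
cv2.imwrite('pics/c5.png',cv2.cvtColor(cv2.resize(a,(660,600),interpolation=cv2.INTER_CUBIC),cv2.COLOR_RGB2BGR))"
```

```text
t 14.38 pos [0.5502 0.2035 0.2603] tilt [ 2.e-04 -1.e-04 -1.e+00] yaw_y 80.66 shift units [-3.800e-02 -9.686e+00  7.000e-03] az 0.027 f [ 0.16 -0.24 -1.32] w 0.383 gf 44.7 j [ 0.37  0.41 -1.04  1.48  0.35  1.45  0.73]
```

View pics/c5.png

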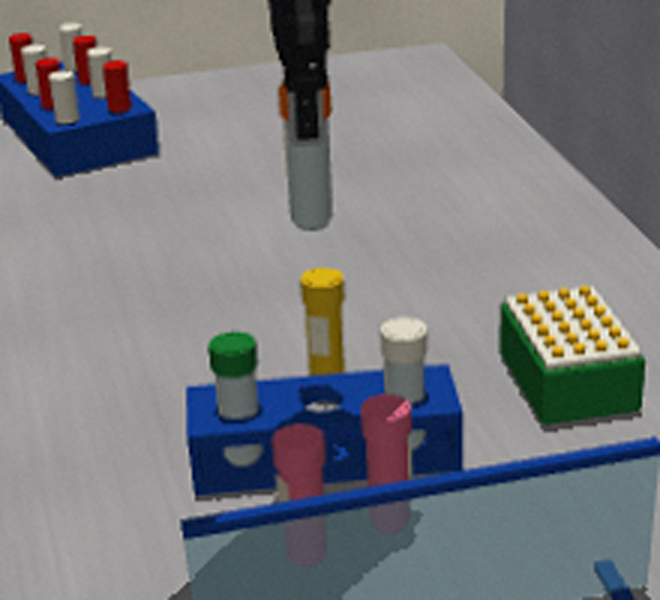

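The tube is held upright above the rack, with its underside at about z 0.194. Now I carry it over the screen.

Request:
carry_out --commands '[[[0,-0.15,0,0,0,0],[0,-0.35,0,0,0,0],[0,-0.55,0,0,0,0],[0,-0.6,0,0,0,0],[0,-0.6,0,0,0,0],[0,-0.6,0,0,0,0],[0,-0.6,0,0,0,0],[0,-0.6,0,0,0,0],[0,-0.6,0,0,0,0],[0,-0.6,0,0,0,0],[0,-0.6,0,0,0,0],[0,-0.6,0,0,0,0],[0,-0.6,0,0,0,0],[0,-0.6,0,0,0,0],[0,-0.6,0,0,0,0],[0,-0.6,0,0,0,0],[0,-0.5,0,0,0,0],[0,-0.35,0,0,0,0],[0,-0.15,0,0,0,0],[0,0,0,0,0,0]]]'

```text
clock: 16.1
position: [0.4858, -0.1864, 0.2598]
ee_rot: [0.082, 0.997, 0.0, -0.0]
ft_force: [-0.5, -0.6, -0.2]
grip_width: 0.387
grasp_force: 44.8
```

```bash
python3 -c "
from h import *
go(.4888,-.1791,.1675,80.66)"
```

```text
t 16.1 pos [ 0.4858 -0.1864  0.2598] tilt [-7.e-04  5.e-04 -1.e+00] yaw_y 80.55 shift units [-0.047  0.192  2.308] az -0.018 f [-0.51 -0.56 -0.23] w 0.387 gf 44.8 j [ 1.11  0.18 -0.92  1.65  0.15  1.38  1.58]
```

Request:
carry_out --commands '[[[-0.03,0.1,0.2,0,0,0],[-0.02,0.09,0.4,0,0,0],[0,0,0.5,0,0,0],[0,0,0.5,0,0,0],[0,0,0.4,0,0,0],[0,0,0.2,0,0,0],[0,0,0.1,0,0,0],[0,0,0,0,0,0],[0,0,0,0,0,0],[0,0,0,0,0,0]]]'

```text
clock: 16.93
position: [0.4901, -0.178, 0.1693]
ee_rot: [0.081, 0.997, -0.0, 0.001]
ft_force: [-0.1, 0.7, -0.5]
grip_width: 0.38
grasp_force: 44.8
```

```bash
python3 - <<'E'
from h import *
go(.4888,-.1791,.1375,80.66)
p=get_obs()["position"]
s=save('side','pics/s4.png');t=save('top','pics/t4.png')
for n,im in(("side",s),("top",t)):
    for z in(p[2]-.0665,p[2]-.0665+.08): print(n,z.round(3),proj(n,[p[0],p[1],z]))
print(proj("side",[.4888,-.1791,.061]))
a=s[190:340,170:310]
cv2.imwrite('pics/c6.png',cv2.cvtColor(cv2.resize(a,(560,600),interpolation=cv2.INTER_CUBIC),cv2.COLOR_RGB2BGR))
E
```

```text
t 16.93 pos [ 0.4901 -0.178   0.1693] tilt [ 1.4e-03 -6.0e-04 -1.0e+00] yaw_y 80.68 shift units [ 0.029 -0.033  0.794] az 0.004 f [-0.11  0.65 -0.48] w 0.38 gf 44.8 j [ 1.07  0.26 -0.91  1.78  0.22  1.21  1.5 ]
side 0.103 [241.13844342 275.26329443]
side 0.183 [239.61603561 234.88894917]
top 0.103 [378.53608151 264.76270578]
top 0.183 [388.27510909 265.74084798]
[241.30416049 294.90754594]
```

View pics/c6.png

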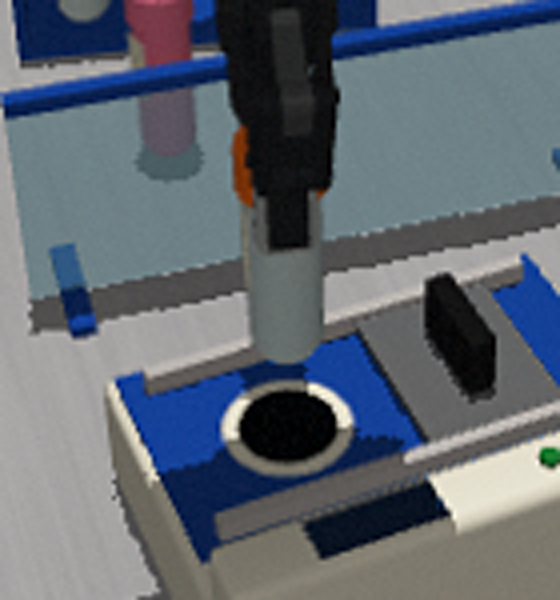

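The tube is upright above the window. Its foot is centred at side-view column 241.6, against 242.2 for the window at (242.2,296.7). Next is the final descent.

Request:
carry_out --commands '[[[0.01,-0.02,0.1,0,0,0],[0.01,0,0.15,0,0,0],[0,0,0.15,0,0,0],[0,0,0.12,0,0,0],[0,0,0.1,0,0,0],[0,0,0.08,0,0,0],[0,0,0.04,0,0,0],[0,0,0,0,0,0],[0,0,0,0,0,0],[0,0,0,0,0,0],[0,0,0,0,0,0]]]'

```text
clock: 17.95
position: [0.4887, -0.1789, 0.139]
ee_rot: [0.081, 0.997, -0.0, 0.0]
ft_force: [0.2, 0.4, -0.9]
grip_width: 0.383
grasp_force: 44.8
```

```bash
python3 - <<'E'
from h import *
go(.4888,-.1791,.1375,80.66)
p=get_obs()["position"]
s=save('side','pics/s5.png');t=save('top','pics/t5.png')
a=np.linspace(0,2*np.pi,90)
for r in(.0125,.0145):
  q=np.array([proj("side",[p[0]+r*np.cos(k),p[1]+r*np.sin(k),p[2]-.0665+(r-.0125)]) for k in a]);print("foot",r,q.min(0),q.max(0))
q=np.array([proj("side",[.4888+.02*np.cos(k),-.1791+.02*np.sin(k),.061]) for k in a]);print("window",q.min(0),q.max(0))
A=cv2.resize(s[235:325,195:295],(660,594),interpolation=cv2.INTER_CUBIC)
cv2.imwrite('pics/c7.png',cv2.cvtColor(A,cv2.COLOR_RGB2BGR))
E
```

```text
t 17.95 pos [ 0.4887 -0.1789  0.139 ] tilt [ 4.e-04 -3.e-04 -1.e+00] yaw_y 80.66 shift units [-0.003 -0.005  0.037] az 0.001 f [ 0.23  0.44 -0.91] w 0.383 gf 44.8 j [ 1.05  0.3  -0.9   1.81  0.25  1.15  1.48]
foot 0.0125 [233.05093914 284.10733669] [248.96231704 295.52389381]
foot 0.0145 [231.72564436 282.32437848] [250.21251465 295.56553183]
window [228.6884085  285.93844797] [253.91075377 304.23233644]
```

View pics/c7.png

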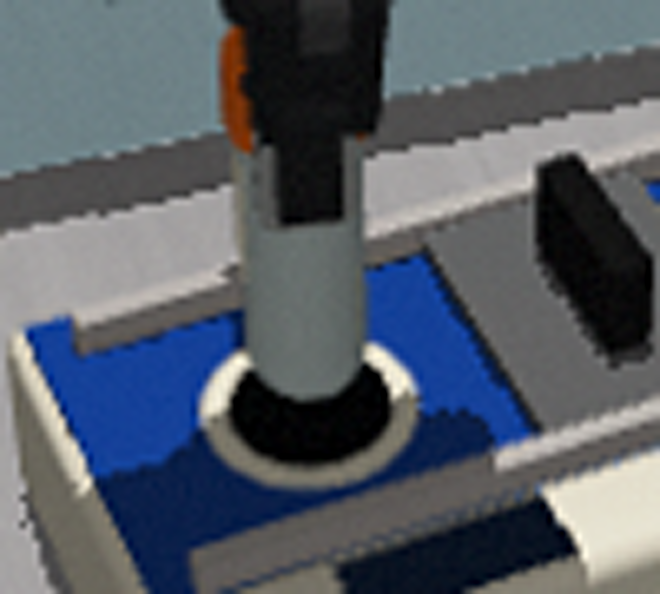

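The foot is centred over the window: foot columns 232–250, window columns 230–254, and a visible gap of about 11–13 mm. I lower it about 2 mm more and settle.

Request:
carry_out --commands '[[[-0.01,0,0.02,0,0,0],[0,0,0.025,0,0,0],[0,0,0,0,0,0],[0,0,0,0,0,0],[0,0,0,0,0,0],[0,0,0,0,0,0],[0,0,0,0,0,0],[0,0,0,0,0,0],[0,0,0,0,0,0],[0,0,0,0,0,0]]]'

```text
clock: 18.88
position: [0.489, -0.1789, 0.1369]
ee_rot: [0.081, 0.997, -0.0, 0.0]
ft_force: [-0.5, 0.7, -1.7]
grip_width: 0.387
grasp_force: 44.8
```

```bash
python3 -c "
from h import *
go(.4888,-.1791,.1375,80.66)
o=get_obs();print(abs(o['joint_velocities']).max())
print(hand_in())"
```

```text
t 18.88 pos [ 0.489  -0.1789  0.1369] tilt [ 1.e-04 -1.e-04 -1.e+00] yaw_y 80.66 shift units [ 0.004 -0.006 -0.014] az 0.0 f [-0.53  0.68 -1.74] w 0.387 gf 44.8 j [ 1.05  0.3  -0.9   1.82  0.26  1.15  1.47]
0.0021469089581585663
the job is handed in; nothing more can be done
None
```

The job is handed in at 18.9 s: the dust cover is fully open, and the gripper holds the orange-capped tube upright and still, centred over the window about 1 cm above the glass by my estimate (9–12 mm).

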